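# Find the rubber disc that went soft in the oven with a pin tester

### The arm

A 6-joint arm with a two-finger parallel gripper is mounted at the origin on a cart in front of the work surface, level with it; the furniture and walls round the work are solid. World frame = base frame: x ahead of the robot, y to its left, z up, the work surface at z = 0. Lengths are in m, angles in degrees, forces in N, time in s.
With the tool pointing down it reaches from about 0.4 to 0.825 m from the base axis. Payload 7 kg.
Tool frame: the origin (TCP) lies midway between the tips of the shut fingers; the grasp point (between the pads) lies 19 mm behind it; z points along the fingers, y is the line along which they close (so a half turn about z gives the same grasp; the last joint's range is limited). The gripper opens to 88 mm and grips with 3 to 60 N. Pads are 19 mm wide; open, the fingers measure 130 mm over their backs; the gripper's body (78 mm by 193 mm) begins 47 mm behind the grasp point.
Start: joints at [91.106, 20.546, 0.682, 0, -70.136, -16.507], TCP at [0.179, 0.651, 0.227] pointing down, gripper open.
Joint ranges: [-176.03, 176.03], [-82.01, 121.73], [-58.28, 71.71], [-173.87, 95.51], [-174.79, -0.11], [-173.66, 173.66]. Speed limits (degrees/s): [136.94, 136.94, 172.46, 180, 180, 180].

### API

Orientations are given as [roll, pitch, yaw] about the fixed x, y, z axes, in that order (R = Rz(yaw) Ry(pitch) Rx(roll)).
In Python, from plant import ctrl gives the robot as it stands. The module is installed in compiled form; this text tells all that it offers.
- The arm moves only by the tool send_rows, never from a script. Its argument "plan" is a list that holds one entry, the list of rows, each a list of 6 numbers: the shift along the tool's x, y, z in shares of 80 cm (1.0 is 80 cm), then the turn, a rotation vector about the tool's x, y, z in normalised numbers (1 is 180 degrees). A call has 1 to 8 rows; each row is the pose to reach, as a shift and turn from the pose commanded when the call began, along the tool's axes at that moment; what a row does not reach only later rows make up. A row lasts 1/12 s, in which the tool goes at most 41.7 mm and 7.16 degrees, less where a joint would pass 70% of its speed; a pose out of reach is approached as far as the arm can. No shift or turn number may pass 1 either way. A call with a gripper value outside its range is refused whole. "fingers" is the opening, from 0 (shut) to 1 (fully open), set as the call begins (left out, the last holds). The fingers move at their own pace and stop on an object; the grip force is fixed at half the most. Time passes only in rows, so rows that repeat a pose let the fingers close. It gives the time, the measured TCP pose, the force, the opening and the grip force at its end, in the units of the state.
- ctrl.get_obs(): the state, without advancing time (a new reading comes with each control period).
- ctrl.snapshot(name): name is "side" or "top" or "wrist"; returns a dict with "img" (384x512x3 uint8, red, green, blue), "K" (3x3 intrinsics, pixels), "pose" (4x4, takes a point from camera to world coordinates). Camera axes: x right, y down, z forward; pixel columns grow to the right and rows downward; lengths in m; the calibration is good to about 2 mm. The wrist camera is an equidistant fisheye: a pixel r from the principal point sees the ray r / f radians off the axis. A picture is of the moment at which its call begins. There is no depth.
- ctrl.close_job(): hands the job in; it is judged then, once.
The state is a dict: "clock": time; "joint_pos": joint angles; "qvel": joint speeds; "tau": joint torques, N m; "tool_pos": TCP position; "orientation": TCP orientation; "force": force on the tool from outside, world axes, zero at the start; "moment": the same for the moment, N m; "opening": finger opening in m; "gripper_force": force on a finger pad.
Only numpy, scipy, OpenCV 4.12 (cv2) and the standard library are available. Lean on these libraries where they do the work, as an engineer would, in place of code of your own. Each camera call takes 0.05 s, during which the arm holds its last target. There are 200 camera calls.

### The job

One of the three rubber discs has gone soft in the drying oven. Take the pin tester from its stand and press its pin squarely into the discs, holding each press at about 7 N for a full second to see how far the rubber sinks, and never driving the pin all the way into the tester's foot (nearly 15 N). Once the soft one has been pressed so and known, leave the tester standing upright, fully home, in the socket right behind it, and leave the other things on the bench undisturbed.

Things in the scene. Friction and masses are not known exactly. Their poses are not given: they have to be found in the camera images.
- tester: pin hardness tester, 0.15-0.3 kg, upright in its stand. Origin: centre of the foot's flat face; z up. Steel foot barrel 30 mm across (z 0 to 46 mm), black collar 42 mm across (to 54), grey grip block 28 (x) by 24 mm (y) up to 94, black cap 22 x 18 mm to 98. The steel pin, 6 mm thick, stands 10 mm out of the foot, to z = -10 mm.
- tester_grip (a point): where to grip the tester: on the axis of the grey grip block, 80 mm above the foot's face; 24 mm wide across y
- pin (a joint): how far the tester's sprung pin is pushed into its foot (m): 0 fully out, 0.010 fully in (bottomed). 1.5 N per mm, so 7 N reads 0.0047. A small dark pointer in the white window on the tester's -x side rises with it; marks every 2 mm.
- stand: stand in which the tester starts: aluminium block 66 x 62 x 24 mm on a 78 x 72 x 12 mm plate, fixed, left of the stations. Origin: centre of its underside. One socket in its centre, the same as those of the stations (34 mm wide, top z = 36 mm, floor z = 12 mm).
- station_a: specimen holder A, fixed: aluminium block 120 x 62 mm on a 132 x 72 mm base plate, top at z = 36 mm. Origin: centre of its underside; +x (within 0.3 rad of the world's) points away from the robot. Rubber disc centred at x = -30 mm: black, 33 mm wide, face 8 to 20 mm above the block's top, each differently and not told. Parking socket centred at x = +30 mm (behind the disc).
- station_b: specimen holder B, fixed: aluminium block 120 x 62 mm on a 132 x 72 mm base plate, top at z = 36 mm. Origin: centre of its underside; +x (within 0.3 rad of the world's) points away from the robot. Rubber disc centred at x = -30 mm: black, 33 mm wide, face 8 to 20 mm above the block's top, each differently and not told. Parking socket centred at x = +30 mm (behind the disc).
- station_c: specimen holder C, fixed: aluminium block 120 x 62 mm on a 132 x 72 mm base plate, top at z = 36 mm. Origin: centre of its underside; +x (within 0.3 rad of the world's) points away from the robot. Rubber disc centred at x = -30 mm: black, 33 mm wide, face 8 to 20 mm above the block's top, each differently and not told. Parking socket centred at x = +30 mm (behind the disc).
- socket_a (a point): mouth of the round parking socket of holder A: centre of the hole in the block's top. 34 mm wide, chamfered, 24 mm deep: the tester's foot stands on a ledge 24 mm below this point, with a relief hole under it for the pin.
- socket_b (a point): mouth of the round parking socket of holder B: centre of the hole in the block's top. 34 mm wide, chamfered, 24 mm deep: the tester's foot stands on a ledge 24 mm below this point, with a relief hole under it for the pin.
- socket_c (a point): mouth of the round parking socket of holder C: centre of the hole in the block's top. 34 mm wide, chamfered, 24 mm deep: the tester's foot stands on a ledge 24 mm below this point, with a relief hole under it for the pin.
- disc_a (a joint): how far the rubber disc of station_a has been pressed down (m): 0 untouched, at most 0.010. Sprung: a sound disc yields about 1 mm at 6 N (6 N/mm), the soft one about 4 mm (1.5 N/mm). All three look alike; which one is soft must be felt or read.
- disc_b (a joint): how far the rubber disc of station_b has been pressed down (m): 0 untouched, at most 0.010. Sprung: a sound disc yields about 1 mm at 6 N (6 N/mm), the soft one about 4 mm (1.5 N/mm). All three look alike; which one is soft must be felt or read.
- disc_c (a joint): how far the rubber disc of station_c has been pressed down (m): 0 untouched, at most 0.010. Sprung: a sound disc yields about 1 mm at 6 N (6 N/mm), the soft one about 4 mm (1.5 N/mm). All three look alike; which one is soft must be felt or read.
- petri: bystander: glass dish 64 mm wide, 16 mm high; loose; origin under its centre
- beaker: bystander: small glass beaker 53 mm wide, 58 mm high; loose; origin under its centre
- timer: bystander: white bench timer 66 x 62 x 17 mm; loose; origin under its centre
Things that resemble listed ones, but are neither listed nor needed, are in the scene too. Leave any blue look-alike of the tester alone.

How it is judged (in metres and radians):
On the way, in this order (a step that is already met when the one before it is completed fails the run):
1. the tester is lifted out of its stand (z of tester in the frame of stand above 0.04 m), for 0.1 s.
2. the pin is held in the soft disc with 5 to 10 N (pin in by 3.3 to 6.7 mm, disc sunk by more than 3 mm) for 0.6 s (value of joint pin between 0.0033 and 0.0067 m and value of joint disc_b above 0.003 m), for 0.6 s.
At the end, for the whole second after the job is handed in: the tester stands released and at rest in the socket behind the soft disc: within 5 mm of its centre line, foot within 2.5 mm of the socket floor, upright within 0.08 rad (x of tester in the frame of station_b between 0.025 and 0.035 m and y of tester in the frame of station_b between -0.005 and 0.005 m and z of tester in the frame of station_b below 0.0145 m and angle between tester's own z axis and vertical below 0.08 rad and linear speed of tester below 0.02 m/s); the robot touches nothing.
It fails at once if the pin is driven all the way into the foot (beyond 9.5 mm, over 14 N) (value of joint pin above 0.0095 m).
It fails at once if a bystander is moved by more than 30 mm (distance of any of petri, beaker, timer from where it was at the start of the episode above 0.03 m).
It also fails if it takes over 58 s, if anything falls off the work surface, if the arm or the gripper's body presses on something with over 40 N, if the wrist force passes 120 N, or if a joint passes its speed limit or range.

## Working session

There is one attempt and no reset: what is moved stays moved. The work goes in short steps, Python scripts to look and compute and a tool call to move; the robot and the scene stay as the last step left them, time stands still between calls to the robot, and variables do not carry over. Pictures are saved under pics/ and viewed, at most 10 in all, crops included, and the job is handed in when it is done.

Besides the shell and the picture viewer there is one more tool, called after "Request:" in YAML: its name, and indented under it one key for each argument. send_rows: Moves the arm, as the interface text tells. Its arguments: {"type":"object","properties":{"plan":{"type":"array","items":{"type":"array","items":{"type":"array","items":{"type":"number"}}}},"fingers":{"type":"number"}},"required":["plan"]}

```bash
mkdir -p pics
python3 - <<'E'
from plant import ctrl
import cv2,numpy as np
o=ctrl.get_obs(); print(o)
for n in("side","top"):
    s=ctrl.snapshot(n); cv2.imwrite(f"pics/{n}0.png",s["img"][:,:,::-1]); np.savez(f"{n}0.npz",**s); print(n,s["K"].tolist(),s["pose"].round(4).tolist())
E
```

```text
{'clock': 0.0, 'joint_pos': array([ 9.11068726e+01,  2.05931010e+01,  6.35014768e-01, -2.04529886e-02,
       -7.01379063e+01, -1.65056600e+01]), 'qvel': array([ 0.05358177, -0.06030966, -0.03879559, -0.11540874,  0.04808962,
        0.13725945]), 'tau': array([-1.44678230e-03, -5.82709587e+01,  2.93058479e+01,  6.99771255e+00,
        6.98751857e-03, -1.54856684e-04]), 'tool_pos': array([0.17914474, 0.65028272, 0.22561229]), 'orientation': array([ 1.79902500e+02, -8.84034012e-03, -1.54057450e+01]), 'force': array([-0.12106282,  1.33940114,  0.33304584]), 'moment': array([ 0.02541058,  0.03565885, -0.02629315]), 'gripper_force': 0.0, 'opening': 0.08746095464166838}
side [[401.96662296204846, 0.0, 252.7047266406049], [0.0, 401.96662296204846, 190.6865260860154], [0.0, 0.0, 1.0]] [[-0.9978, -0.039, 0.0533, 0.4914], [-0.066, 0.5729, -0.8169, 1.0897], [0.0013, -0.8187, -0.5743, 0.7499], [0.0, 0.0, 0.0, 1.0]]
top [[361.73224521962555, 0.0, 253.58016755367208], [0.0, 361.73224521962555, 194.21503984027802], [0.0, 0.0, 1.0]] [[0.0132, -0.9975, 0.0689, 0.4583], [-0.9999, -0.0134, -0.0021, 0.154], [0.003, -0.0688, -0.9976, 1.2453], [0.0, 0.0, 0.0, 1.0]]
```

View pics/side0.png

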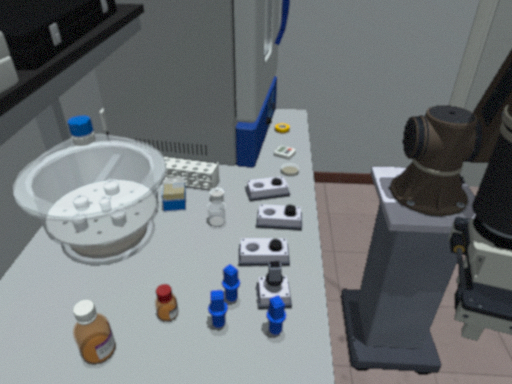

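View pics/top0.png

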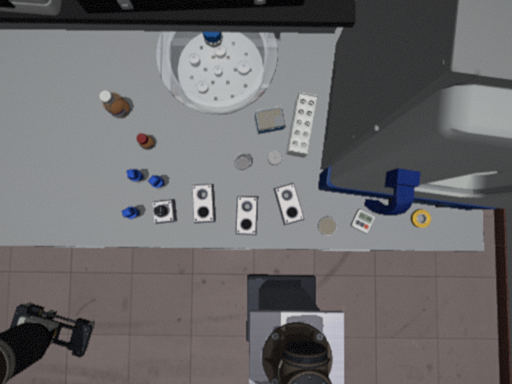

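Side view: the grey/black tester stands at about (275,283) in its stand. Three blue look-alikes are at (231,283), (218,308) and (276,315); they're blue and not in the stand, so I rule them out. The stations are at (263,250), (279,216) and (268,187).
Top view: tester at (163,210), stations at (203,203), (247,215) and (289,203), with the discs on the robot side. Next I'll measure these and take an enlarged crop.

```bash
cat > h.py <<'E'
import cv2,numpy as np
from scipy.spatial.transform import Rotation as Ro
def ray(s,uv):
    K=s["K"];T=s["pose"];d=T[:3,:3]@np.array([(uv[0]-K[0,2])/K[0,0],(uv[1]-K[1,2])/K[1,1],1]);return T[:3,3],d
def onz(s,uv,z):
    o,d=ray(s,uv);return o+d*(z-o[2])/d[2]
def proj(s,P):
    T=s["pose"];c=T[:3,:3].T@(np.array(P)-T[:3,3]);q=s["K"]@c;return q[:2]/q[2]
def delta(pos,rpy,tp,trpy):
    R=Ro.from_euler('xyz',rpy,degrees=True);R2=Ro.from_euler('xyz',trpy,degrees=True)
    return (R.inv().apply(np.array(tp)-pos)*100).round(2),(R.inv()*R2).as_rotvec(degrees=True).round(2)
E
python3 - <<'E'
from h import *
s=dict(np.load("top0.npz"));im=s["img"]
x0,y0,x1,y1=140,170,320,245
g=cv2.resize(im[y0:y1,x0:x1],None,fx=4.4,fy=4.4,interpolation=cv2.INTER_CUBIC)
cv2.imwrite("pics/top0c.png",g[:,:,::-1])
gray=im.min(2)
for t in(185,200,215):
  m=(gray>t).astype(np.uint8); m[:170]=0;m[245:]=0
  cs,_=cv2.findContours(m,cv2.RETR_EXTERNAL,cv2.CHAIN_APPROX_NONE)
  for c in cs:
    if cv2.contourArea(c)>150 and cv2.contourArea(c)<2500:
        r=cv2.minAreaRect(c);b=np.array([onz(s,p,.036)[:2] for p in cv2.boxPoints(r)])
        e1=np.linalg.norm(b[0]-b[1]);e2=np.linalg.norm(b[1]-b[2]);v=b[0]-b[1] if e1>e2 else b[1]-b[2]
        print(t,np.round(r[0],1),b.mean(0).round(4),round(e1,3),round(e2,3),(np.degrees(np.arctan2(v[1],v[0]))+90)%180-90)
# dark blobs
m=(im.max(2)<75).astype(np.uint8);m[:170]=0;m[235:]=0
n,_,st,ce=cv2.connectedComponentsWithStats(m)
for i in range(1,n):
    if 15<st[i,4]<400:print('dark',ce[i].round(1),st[i,4],onz(s,ce[i],.05).round(4))
E
```

```text
185 [246. 215.] [0.4721 0.1758] 0.06 0.113 0.7406596488267354
185 [202.2 202.9] [0.5106 0.3229] 0.059 0.115 3.941403148933688
185 [289.3 203.2] [0.5134 0.0317] 0.059 0.116 16.245451319830806
200 [246.3 214.9] [0.4725 0.175 ] 0.114 0.056 -1.462801546417552
200 [289.2 203.1] [0.5136 0.0319] 0.056 0.113 17.00633867661233
200 [202.5 202.5] [0.5119 0.3219] 0.057 0.11 1.220188255964203
dark [135.8 174.3] 23 [0.6019 0.5436 0.05  ]
dark [443.8 173.8] 381 [ 0.6174 -0.4811  0.05  ]
dark [142.1 176.8] 25 [0.594  0.5223 0.05  ]
dark [163.3 182.3] 17 [0.5765 0.4515 0.05  ]
dark [213.2 202. ] 41 [0.5133 0.2848 0.05  ]
dark [199.4 194.2] 16 [0.5385 0.3309 0.05  ]
dark [446.6 204.4] 283 [ 0.5156 -0.4879  0.05  ]
dark [173.9 209.5] 51 [0.4868 0.4137 0.05  ]
dark [160.9 210.5] 110 [0.4829 0.4566 0.05  ]
dark [137.9 211.1] 33 [0.4799 0.5324 0.05  ]
dark [202.8 211.6] 77 [0.4812 0.3182 0.05  ]
dark [132.2 210.6] 19 [0.4812 0.5513 0.05  ]
dark [291.5 211.9] 73 [0.4838 0.0254 0.05  ]
dark [245.8 223.8] 72 [0.4428 0.1759 0.05  ]
```

View pics/top0c.png

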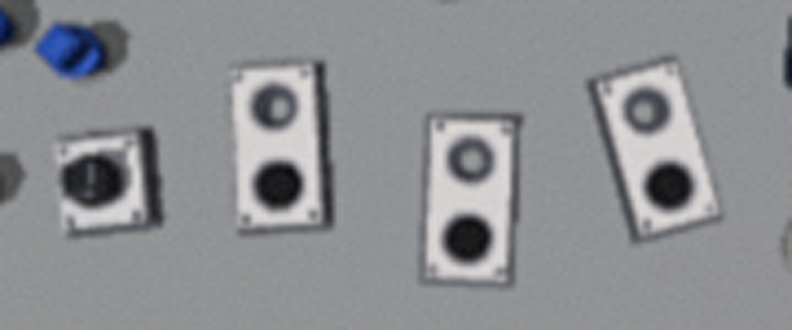

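The crop confirms the tester: black cap at crop (93,182), in the only stand, and not blue. Discs are at (278,185), (467,238) and (668,186), with sockets at (273,107), (470,160) and (647,110). I'll move above the tester and use the wrist camera.

Run:
```python
from h import *
from plant import ctrl
s=dict(np.load("top0.npz"))
f=lambda u,v:(140+(u+.5)/4.4-.5,170+(v+.5)/4.4-.5)
print('cap',onz(s,f(92,182),.110).round(4),'stand',onz(s,f(104,183),.036).round(4))
for n,d,k in(('L',(278,185),(273,107)),('M',(467,238),(470,160)),('R',(668,186),(647,110))):
    D=onz(s,f(*d),.05);S=onz(s,f(*k),.036);print(n,D.round(4),S.round(4),np.linalg.norm((D-S)[:2]).round(4),np.degrees(np.arctan2((S-D)[1],(S-D)[0])).round(1))
o=ctrl.get_obs();print(o['joint_pos'])
c=onz(s,f(92,182),.110)
print(delta(np.array([.179,.651,.227]),[180,0,-15.4],[c[0],c[1],.227],[180,0,5]))
```

```text
cap [0.4801 0.4425 0.11  ] stand [0.4809 0.4522 0.036 ]
L [0.4809 0.3183 0.05  ] [0.5404 0.3254 0.036 ] 0.0599 6.8
M [0.4431 0.176  0.05  ] [0.5021 0.1748 0.036 ] 0.0589 -1.1
R [0.484  0.0257 0.05  ] [0.542  0.0406 0.036 ] 0.0598 14.4
[ 9.11067298e+01  2.05881026e+01  6.40680464e-01 -1.80557354e-02
 -7.01342893e+01 -1.65067628e+01]
(array([34.57, 12.1 ,  0.  ]), array([ -0. ,   0. , -20.4]))
```

Units first: shifts go in shares of 80 cm and turns go in shares of 180 degrees. So 27.5 cm is 0.3438, 24.5 cm is 0.3063, -20.4 degrees is -0.1133.

Request:
send_rows:
  plan:
    - [[0.0438,0.015,0,0,0,-0.0111],[0.0875,0.03,0,0,0,-0.0222],[0.1313,0.045,0,0,0,-0.0389],[0.175,0.0613,0,0,0,-0.0556],[0.2188,0.0763,0,0,0,-0.0722],[0.2625,0.0913,0,0,0,-0.0889],[0.3063,0.1075,0,0,0,-0.1028],[0.3438,0.12,0,0,0,-0.1133]]
  fingers: 0.6

```text
clock: 0.77
tool_pos: [0.4203, 0.4833, 0.2263]
orientation: [180.0, 0.0, 5.1]
force: [0.1, 1.0, 0.5]
opening: 0.0529
gripper_force: 0.0
```

In the tool's units: 2.5 cm is 0.0313, 1.8 cm is 0.0225.

Request:
send_rows:
  plan:
    - [[0.0225,0,0,0,0,0],[0.0313,0,0,0,0,0],[0.0313,0,0,0,0,0]]

```text
clock: 1.02
tool_pos: [0.4451, 0.4869, 0.2258]
orientation: [180.0, 0.0, 4.9]
force: [-0.4, 0.3, -0.4]
opening: 0.0528
gripper_force: 0.0
```

Run:
```python
from h import *
from plant import ctrl
o=ctrl.get_obs();print(o['clock'],o['tool_pos'],o['orientation'],o['force'])
for n in("wrist","side"):
    s=ctrl.snapshot(n);np.savez(n+"1.npz",**s);cv2.imwrite(f"pics/{n}1.png",s["img"][:,:,::-1])
    print(s["K"].tolist(),s["pose"].round(4).tolist())
```

```text
1.0167 [0.44505574 0.48686135 0.22575163] [1.79952844e+02 2.99006084e-02 4.86752962e+00] [-0.41230092  0.26824341 -0.38728131]
[[297.3186396354542, 0.0, 259.8343818716471], [0.0, 297.3186396354542, 191.2865527980982], [0.0, 0.0, 1.0]] [[0.085, -0.9533, -0.2898, 0.5241], [-0.9964, -0.0809, -0.0262, 0.4936], [0.0015, 0.291, -0.9567, 0.3828], [0.0, 0.0, 0.0, 1.0]]
[[401.96662296204846, 0.0, 252.7047266406049], [0.0, 401.96662296204846, 190.6865260860154], [0.0, 0.0, 1.0]] [[-0.9978, -0.039, 0.0533, 0.4914], [-0.066, 0.5729, -0.8169, 1.0897], [0.0013, -0.8187, -0.5743, 0.7499], [0.0, 0.0, 0.0, 1.0]]
```

View pics/wrist1.png

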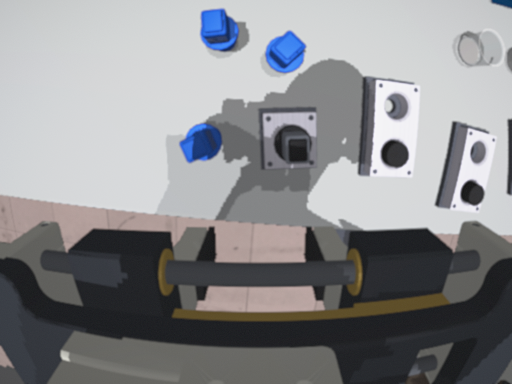

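Wrist view: tester cap at (297,150), stand block corners about (262,110)–(317,168), left station's disc at (395,153) and socket at (397,105). The blue look-alikes at (215,28), (287,50) and (203,143) stay alone. I'll enlarge it to get corners.

```bash
python3 - <<'E'
from h import *
s=dict(np.load("wrist1.npz"))
g=cv2.resize(s["img"][70:220,250:500],None,fx=3.2,fy=3.2,interpolation=cv2.INTER_CUBIC)
g=np.clip(g.astype(float)*1.3+15,0,255).astype(np.uint8)
cv2.imwrite("pics/wrist1c.png",g[:,:,::-1])
E
cat >> h.py <<'E'
def wz(s,uv,z):
    K=s["K"];T=s["pose"];a=(np.array(uv)-[K[0,2],K[1,2]])/K[0,0];r=np.linalg.norm(a)
    d=T[:3,:3]@np.array([*(a/r*np.sin(r)),np.cos(r)]);return T[:3,3]+d*(z-T[2,3])/d[2]
E
```

```text
(no output)
```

View pics/wrist1c.png

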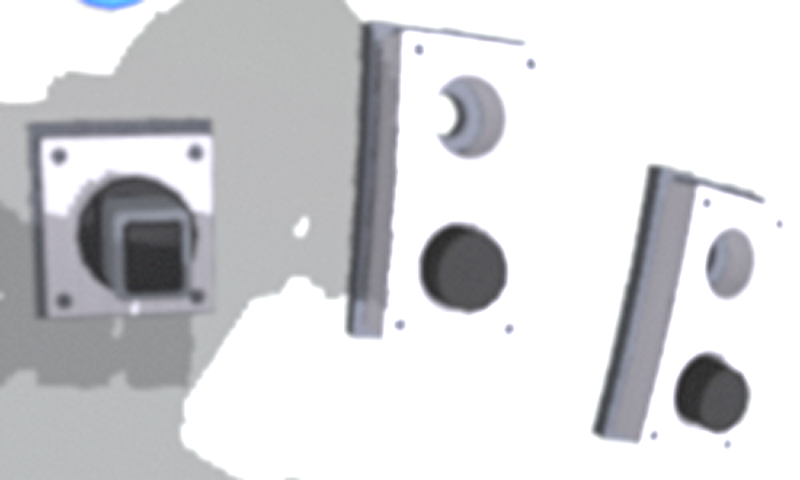

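Run:
```python
from h import *
s=dict(np.load("wrist1.npz"))
f=lambda u,v:(250+(u+.5)/3.2-.5,70+(v+.5)/3.2-.5)
P=lambda pts,z:np.array([wz(s,f(*p),z)[:2] for p in pts])
def ang(v):return np.degrees(np.arctan2(v[1],v[0])).round(1)
a=P([(59,156),(195,153),(63,301),(197,297)],.036);print('stand',a.mean(0).round(4),ang(a[0]-a[2]),ang(a[1]-a[3]),ang(a[0]-a[1])-90)
a=P([(123,222),(184,220),(127,295),(188,294)],.110);print('cap',a.mean(0).round(4),ang(a[0]-a[2]),ang(a[1]-a[3]),ang(a[0]-a[1])-90,np.linalg.norm(a[0]-a[2]),np.linalg.norm(a[0]-a[1]))
a=P([(419,49),(531,64),(400,324),(509,329)],.036);print('L',a.mean(0).round(4),ang(a[0]-a[2]),ang(a[1]-a[3]))
a=P([(707,203),(780,224),(655,435),(727,444)],.036);print('M',a.mean(0).round(4),ang(a[0]-a[2]),ang(a[1]-a[3]))
for n,p,z in(('sockL',(470,117),.036),('sockM',(731,263),.036),('discL',(467,269),.05),('discM',(722,396),.05)):print(n,P([p],z).round(4))
```

```text
stand [0.4839 0.4541] 6.7 7.5 7.099999999999994
cap [0.4843 0.4539] 9.1 9.8 7.599999999999994 0.021589542868025374 0.017818061142259294
L [0.5133 0.3213] 4.1 4.2
M [0.4743 0.1738] -1.2 -1.7
sockL [[0.5428 0.3252]]
sockM [[0.5048 0.1759]]
discL [[0.4848 0.324 ]]
discM [[0.4462 0.1762]]
```

Stand and cap agree: (0.484, 0.454), yaw about 7.3°, and the cap measures 22 x 18 mm as specified. Now I'll compute the approach.

Run:
```python
from h import *
print(delta(np.array([.4451,.4869,.2258]),[180,0,4.9],[.484,.454,.073],[180,0,7.3]))
```

```text
(array([ 3.59,  3.61, 15.28]), array([-0. ,  0. , -2.4]))
```

In the tool's units: 15.3 cm is 0.1913, 13.5 cm is 0.1688, -2.4 degrees is -0.0133.

Request:
send_rows:
  plan:
    - [[0.025,0.025,0,0,0,-0.0133],[0.045,0.045,0.025,0,0,-0.0133],[0.045,0.045,0.0625,0,0,-0.0133],[0.045,0.045,0.1,0,0,-0.0133],[0.045,0.045,0.1375,0,0,-0.0133],[0.045,0.045,0.1688,0,0,-0.0133],[0.045,0.045,0.1913,0,0,-0.0133],[0.045,0.045,0.1913,0,0,-0.0133]]

```text
clock: 1.78
tool_pos: [0.4797, 0.4531, 0.0691]
orientation: [179.7, 0.3, 7.4]
force: [-0.5, 0.4, 0.5]
opening: 0.0525
gripper_force: 0.0
```

Request:
send_rows:
  plan:
    - [[0,0,0,0,0,0],[0,0,0,0,0,0],[0,0,0,0,0,0],[0,0,0,0,0,0],[0,0,0,0,0,0],[0,0,0,0,0,0]]
  fingers: 0

```text
clock: 2.28
tool_pos: [0.4832, 0.4551, 0.0748]
orientation: [-179.9, -0.1, 7.4]
force: [-1.1, -0.1, 4.6]
opening: 0.0235
gripper_force: 30.0
```

In the tool's units: -10 cm is -0.125, -9.5 cm is -0.1188.

Request:
send_rows:
  plan:
    - [[0,0,-0.0125,0,0,0],[0,0,-0.0313,0,0,0],[0,0,-0.05,0,0,0],[0,0,-0.075,0,0,0],[0,0,-0.1,0,0,0],[0,0,-0.1188,0,0,0],[0,0,-0.125,0,0,0],[0,0,-0.125,0,0,0]]

```text
clock: 2.95
tool_pos: [0.4832, 0.4551, 0.1754]
orientation: [-179.9, -0.1, 7.4]
force: [0.6, -0.0, -1.6]
opening: 0.0238
gripper_force: 30.0
```

Run:
```python
from h import *
from plant import ctrl
o=ctrl.get_obs();print(o['tool_pos'],o['orientation'],o['force'],o['opening'],o['gripper_force'])
print(delta(np.array([.484,.454,.173]),[180,0,7.3],[.444,.245,.173],[180,0,-1.4]))
```

```text
[0.48324438 0.45510082 0.17542834] [-1.79873287e+02 -1.02006464e-01  7.38970647e+00] [ 0.63421229 -0.0298009  -1.61953944] 0.023785923209286366 29.95729386806488
(array([-6.62, 20.22,  0.  ]), array([-0. , -0. ,  8.7]))
```

In the tool's units: 20.2 cm is 0.2525, 19.3 cm is 0.2413, 8.7 degrees is 0.0483.

Request:
send_rows:
  plan:
    - [[-0.0125,0.0375,0,0,0,0.0083],[-0.0275,0.0813,0,0,0,0.0167],[-0.0413,0.125,0,0,0,0.025],[-0.055,0.1688,0,0,0,0.0333],[-0.0688,0.2125,0,0,0,0.0417],[-0.0788,0.2413,0,0,0,0.0483],[-0.0825,0.2525,0,0,0,0.0483],[-0.0825,0.2525,0,0,0,0.0483]]

```text
clock: 3.62
tool_pos: [0.4423, 0.2433, 0.1729]
orientation: [180.0, 0.1, -1.4]
force: [-0.5, -0.2, -1.8]
opening: 0.0235
gripper_force: 30.0
```

Request:
send_rows:
  plan:
    - [[0,0,0,0,0,0],[0,0,0,0,0,0],[0,0,0,0,0,0]]

```text
clock: 3.87
tool_pos: [0.4436, 0.2467, 0.1731]
orientation: [180.0, 0.0, -1.3]
force: [-0.1, 0.2, -0.6]
opening: 0.0237
gripper_force: 30.0
```

Run:
```python
from h import *
from plant import ctrl
o=ctrl.get_obs();print(o['clock'],o['tool_pos'],o['orientation'],o['force'])
s=ctrl.snapshot("wrist");np.savez("wrist2.npz",**s)
print(s['pose'].round(3).tolist())
g=cv2.resize(s["img"][60:330,180:500],None,fx=2.2,fy=2.2,interpolation=cv2.INTER_CUBIC)
cv2.imwrite("pics/wrist2.png",g[:,:,::-1])
```

```text
3.8667 [0.44359404 0.24673019 0.17313112] [ 1.79979639e+02  1.80320138e-02 -1.25711948e+00] [-0.07398584  0.24945713 -0.56604697]
[[-0.022, -0.957, -0.291, 0.523], [-1.0, 0.021, 0.005, 0.245], [0.001, 0.291, -0.957, 0.33], [0.0, 0.0, 0.0, 1.0]]
```

View pics/wrist2.png

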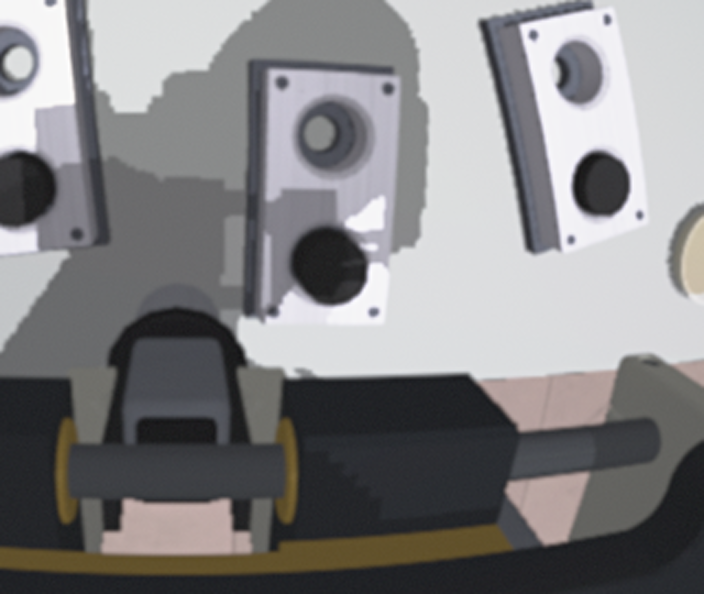

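The tester is held centred between the pads. In the crop, the middle station shows its socket at (335,134), disc at (332,266) and screws at (282,82), (388,89), (272,312), (374,312).

Run:
```python
from h import *
s=dict(np.load("wrist2.npz"))
f=lambda u,v:(180+(u+.5)/2.2-.5,60+(v+.5)/2.2-.5)
P=lambda pts,z:np.array([wz(s,f(*p),z)[:2] for p in pts])
ang=lambda v:np.degrees(np.arctan2(v[1],v[0])).round(1)
for n,q,k,d in(('M',[(282,82),(388,89),(272,312),(374,312)],(334,134),(332,266)),('R',[(533,35),(607,19),(571,240),(640,215)],(579,72),(602,183))):
    a=P(q,.036);A=np.radians((ang(a[0]-a[2])+ang(a[1]-a[3]))/2);c=a.mean(0);u=np.array([np.cos(A),np.sin(A)])
    print(n,c.round(4),np.degrees(A).round(1),'len',np.linalg.norm(a[0]-a[2]).round(4),np.linalg.norm(a[0]-a[1]).round(4),'disc',(c-.03*u).round(4),'sock',(c+.03*u).round(4),'direct',P([k],.036).round(4),P([d],.05).round(4))
```

```text
M [0.4743 0.174 ] -1.6 len 0.108 0.0499 disc [0.4443 0.1749] sock [0.5043 0.1731] direct [[0.5058 0.1733]] [[0.4472 0.176 ]]
R [0.5149 0.0305] 16.7 len 0.1079 0.0497 disc [0.4862 0.0219] sock [0.5437 0.0391] direct [[0.5436 0.041 ]] [[0.4887 0.0322]]
```

In the tool's units: 7.1 cm is 0.0888, 0.25 cm is 0.0031.

Request:
send_rows:
  plan:
    - [[0.0013,0.0313,0,0,0,0],[0.0025,0.0625,0,0,0,0],[0.0031,0.0813,0,0,0,0],[0.0031,0.0888,0.0063,0,0,0],[0.0031,0.0888,0.0188,0,0,0],[0.0031,0.0888,0.035,0,0,0],[0.0031,0.0888,0.0475,0,0,0],[0.0031,0.0888,0.05,0,0,0]]

```text
clock: 4.58
tool_pos: [0.4433, 0.1747, 0.1311]
orientation: [179.9, 0.2, -1.3]
force: [-0.8, -0.8, -1.7]
opening: 0.024
gripper_force: 30.0
```

Request:
send_rows:
  plan:
    - [[0,0,0,0,0,0],[0,0,0,0,0,0],[0,0,0,0,0,0]]

```text
clock: 4.83
tool_pos: [0.4446, 0.1753, 0.1339]
orientation: [-180.0, -0.0, -1.3]
force: [-0.9, 0.0, -0.9]
opening: 0.0239
gripper_force: 30.0
```

In the tool's units: 0.3 cm is 0.0038, 0.2 cm is 0.0025.

Request:
send_rows:
  plan:
    - [[0,0,0.0013,0,0,0],[0,0,0.0025,0,0,0],[0,0,0.0038,0,0,0],[0,0,0.0038,0,0,0],[0,0,0.0038,0,0,0]]

```text
clock: 5.25
tool_pos: [0.4443, 0.1747, 0.1306]
orientation: [-180.0, -0.0, -1.3]
force: [-0.5, -0.3, -2.1]
opening: 0.024
gripper_force: 30.0
```

In the tool's units: 0.3 cm is 0.0038, 0.2 cm is 0.0025.

Request:
send_rows:
  plan:
    - [[0,0,0.0013,0,0,0],[0,0,0.0025,0,0,0],[0,0,0.0038,0,0,0],[0,0,0.0038,0,0,0],[0,0,0.0038,0,0,0]]

```text
clock: 5.67
tool_pos: [0.4442, 0.1747, 0.1275]
orientation: [180.0, 0.0, -1.3]
force: [0.0, -0.4, -1.2]
opening: 0.0239
gripper_force: 30.0
```

In the tool's units: 0.3 cm is 0.0038, 0.2 cm is 0.0025.

Request:
send_rows:
  plan:
    - [[0,0,0.0013,0,0,0],[0,0,0.0025,0,0,0],[0,0,0.0038,0,0,0],[0,0,0.0038,0,0,0],[0,0,0.0038,0,0,0]]

```text
clock: 6.08
tool_pos: [0.4444, 0.1748, 0.1247]
orientation: [-180.0, -0.0, -1.3]
force: [-0.4, -0.1, -0.8]
opening: 0.0239
gripper_force: 30.0
```

Request:
send_rows:
  plan:
    - [[0,0,0.0013,0,0,0],[0,0,0.0025,0,0,0],[0,0,0.0038,0,0,0],[0,0,0.0038,0,0,0],[0,0,0.0038,0,0,0]]

```text
clock: 6.5
tool_pos: [0.4444, 0.1749, 0.1217]
orientation: [-180.0, -0.0, -1.3]
force: [-0.1, -0.3, 2.1]
opening: 0.0239
gripper_force: 30.0
```

In the tool's units: 0.2 cm is 0.0025, 0.1 cm is 0.0013.

Request:
send_rows:
  plan:
    - [[0,0,0.0013,0,0,0],[0,0,0.0025,0,0,0],[0,0,0.0025,0,0,0],[0,0,0.0025,0,0,0],[0,0,0.0025,0,0,0]]

```text
clock: 6.92
tool_pos: [0.4444, 0.1748, 0.1197]
orientation: [-180.0, -0.0, -1.3]
force: [0.4, -0.2, 4.1]
opening: 0.024
gripper_force: 30.0
```

Run:
```python
from plant import ctrl
import numpy as np
a=[]
for i in range(4):
    o=ctrl.get_obs();a.append([*o['tool_pos'],*o['force']]);ctrl.snapshot("side")
print(np.round(a,4))
```

```text
[[ 0.4444  0.1748  0.1197  0.3765 -0.2121  4.0779]
 [ 0.4444  0.1748  0.1197  0.3974 -0.8624  2.6684]
 [ 0.4444  0.1748  0.1197 -0.2713  0.2765  2.7012]
 [ 0.4444  0.1748  0.1196 -0.1864 -0.2032  3.1023]]
```

In the tool's units: 0.3 cm is 0.0038, 0.2 cm is 0.0025.

Request:
send_rows:
  plan:
    - [[0,0,0.0013,0,0,0],[0,0,0.0025,0,0,0],[0,0,0.0038,0,0,0],[0,0,0.0038,0,0,0],[0,0,0.0038,0,0,0]]

```text
clock: 7.53
tool_pos: [0.4444, 0.1748, 0.1167]
orientation: [-180.0, -0.0, -1.3]
force: [-0.3, -0.0, 5.0]
opening: 0.0239
gripper_force: 30.0
```

Run:
```python
from plant import ctrl
import numpy as np
a=[]
for i in range(8):
    ctrl.snapshot("side");o=ctrl.get_obs();a.append([*o['tool_pos'],*o['force']])
print(np.round(np.mean(a,0),4),np.std(a,0).round(3))
```

```text
[ 0.4444  0.1748  0.1167 -0.1281 -0.1485  6.022 ] [0.    0.    0.    0.361 0.406 0.524]
```

About 7 N is held now. I'll keep it past a full second, then back off in steps with averaged readings to get the stiffness properly.

Request:
send_rows:
  plan:
    - [[0,0,0,0,0,0],[0,0,0,0,0,0],[0,0,0,0,0,0],[0,0,0,0,0,0],[0,0,0,0,0,0],[0,0,0,0,0,0],[0,0,0,0,0,0],[0,0,0,0,0,0]]

```text
clock: 8.6
tool_pos: [0.4444, 0.1748, 0.1167]
orientation: [-180.0, -0.0, -1.3]
force: [-1.2, -0.4, 5.1]
opening: 0.0235
gripper_force: 30.0
```

```bash
cat > m.py <<'E'
from plant import ctrl
import numpy as np
a=[]
for i in range(10):
    ctrl.snapshot("side");o=ctrl.get_obs();a.append([*o['tool_pos'],*o['force']])
print(o['clock'],np.round(np.mean(a,0),4),np.std(a,0).round(3))
E
python3 m.py
```

```text
9.1 [ 0.4444  0.1748  0.1167 -0.3437 -0.3032  5.5974] [0.    0.    0.    0.434 0.356 0.34 ]
```

In the tool's units: -0.4 cm is -0.005, -0.2 cm is -0.0025.

Request:
send_rows:
  plan:
    - [[0,0,-0.0025,0,0,0],[0,0,-0.005,0,0,0],[0,0,-0.005,0,0,0],[0,0,-0.005,0,0,0],[0,0,-0.005,0,0,0]]

```text
clock: 9.52
tool_pos: [0.4443, 0.1748, 0.1205]
orientation: [-180.0, -0.0, -1.3]
force: [0.8, -0.4, 2.5]
opening: 0.0234
gripper_force: 30.0
```

```bash
python3 m.py
```

```text
10.0167 [0.4443 0.1748 0.1205 0.4528 0.5683 2.6282] [0.    0.    0.    0.681 0.41  0.446]
```

In the tool's units: -2 cm is -0.025, -1.5 cm is -0.0188.

Request:
send_rows:
  plan:
    - [[0,0,-0.0063,0,0,0],[0,0,-0.0188,0,0,0],[0,0,-0.025,0,0,0],[0,0,-0.025,0,0,0],[0,0,-0.025,0,0,0],[0,0,-0.025,0,0,0]]

```text
clock: 10.52
tool_pos: [0.4437, 0.1744, 0.14]
orientation: [180.0, 0.1, -1.3]
force: [-0.2, -0.1, -1.6]
opening: 0.0236
gripper_force: 30.0
```

```bash
python3 m.py
```

```text
11.0167 [ 0.4441  0.1746  0.1403  0.2652 -0.0878 -1.784 ] [0.    0.    0.    0.582 0.327 0.33 ]
```

Averages: 5.75 N at z 0.1167, 2.63 N at 0.1205 and a free baseline of −1.78 N. That's 0.82 N/mm in series (soft expects 0.75, sound 1.2), so the pin went in about 5 mm and the disc sank about 5 mm at 7.5 N. The middle disc is the soft one, so I'll park the tester in its socket.

In the tool's units: 6 cm is 0.075, -0.05 cm is -0.0006.

Request:
send_rows:
  plan:
    - [[0.0125,0,0,0,0,0],[0.0313,0,0,0,0,0],[0.05,0,0,0,0,0],[0.065,-0.0006,0,0,0,0],[0.075,-0.0006,0,0,0,0],[0.075,-0.0006,0,0,0,0],[0.075,-0.0006,0,0,0,0],[0.075,-0.0006,0,0,0,0]]

```text
clock: 11.68
tool_pos: [0.5037, 0.1736, 0.1403]
orientation: [180.0, 0.0, -1.3]
force: [-0.9, -0.8, -0.8]
opening: 0.024
gripper_force: 30.0
```

In the tool's units: 3.7 cm is 0.0463, 3.5 cm is 0.0438.

Request:
send_rows:
  plan:
    - [[0,0,0.0125,0,0,0],[0,0,0.025,0,0,0],[0,0,0.0375,0,0,0],[0,0,0.0438,0,0,0],[0,0,0.0463,0,0,0],[0,0,0.0463,0,0,0],[0,0,0.0463,0,0,0],[0,0,0.0463,0,0,0]]

```text
clock: 12.35
tool_pos: [0.5045, 0.1741, 0.1039]
orientation: [-180.0, -0.0, -1.3]
force: [0.1, -0.3, -1.5]
opening: 0.0241
gripper_force: 30.0
```

Run:
```python
from h import *
from plant import ctrl
o=ctrl.get_obs();print(o['tool_pos'],o['orientation'],o['force'])
s=ctrl.snapshot("side");w=ctrl.snapshot("wrist")
p=proj(s,[.504,.174,.06]).astype(int);print(p)
a=cv2.resize(s["img"][p[1]-35:p[1]+35,p[0]-35:p[0]+35],(400,400),interpolation=cv2.INTER_CUBIC)
b=cv2.resize(w["img"][100:270,180:350],(400,400),interpolation=cv2.INTER_CUBIC)
cv2.imwrite("pics/park.png",np.hstack([a,b])[:,:,::-1])
```

```text
[0.50453724 0.17408904 0.10389691] [-1.79982209e+02 -3.07485075e-02 -1.29479956e+00] [ 0.10632894 -0.30057693 -1.49773609]
[269 204]
```

View pics/park.png

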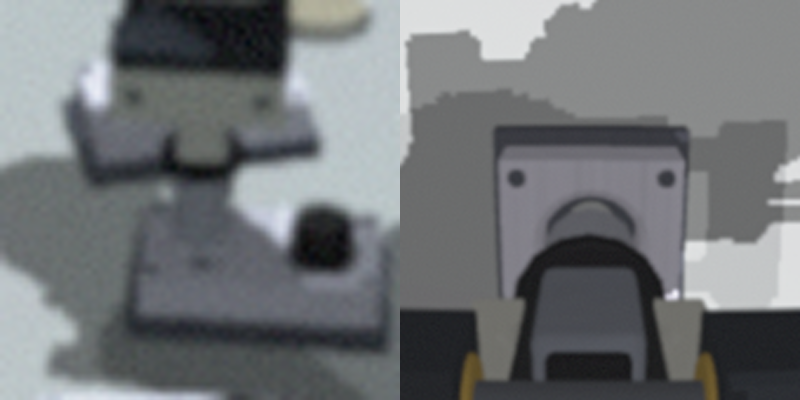

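Side (left half): the barrel hangs over the socket, with the disc beside it. Wrist (right half): socket ring centred at about 591 and collar at about 589, so they're aligned to within 1 mm. I'll descend, watching the force.

Request:
send_rows:
  plan:
    - [[0,0,0.0038,0,0,0],[0,0,0.0075,0,0,0],[0,0,0.01,0,0,0],[0,0,0.0125,0,0,0],[0,0,0.0125,0,0,0],[0,0,0.0125,0,0,0]]

```text
clock: 12.95
tool_pos: [0.5042, 0.1738, 0.0934]
orientation: [180.0, 0.0, -1.3]
force: [0.6, -0.3, -1.2]
opening: 0.0243
gripper_force: 30.0
```

In the tool's units: 1 cm is 0.0125, 0.9 cm is 0.0113.

Request:
send_rows:
  plan:
    - [[0,0,0.0038,0,0,0],[0,0,0.0075,0,0,0],[0,0,0.0113,0,0,0],[0,0,0.0125,0,0,0],[0,0,0.0125,0,0,0]]

```text
clock: 13.37
tool_pos: [0.504, 0.1737, 0.0831]
orientation: [180.0, 0.0, -1.3]
force: [0.9, 0.1, -2.2]
opening: 0.0238
gripper_force: 30.0
```

It's inside the socket with no side force. The foot should touch the floor at about z 0.0748.

In the tool's units: 0.75 cm is 0.0094, 0.7 cm is 0.0088.

Request:
send_rows:
  plan:
    - [[0,0,0.0038,0,0,0],[0,0,0.0075,0,0,0],[0,0,0.0088,0,0,0],[0,0,0.0094,0,0,0],[0,0,0.0094,0,0,0],[0,0,0.0094,0,0,0]]

```text
clock: 13.87
tool_pos: [0.5043, 0.1739, 0.0761]
orientation: [180.0, -0.0, -1.3]
force: [0.8, -0.3, -1.6]
opening: 0.0241
gripper_force: 30.0
```

In the tool's units: 0.1 cm is 0.0013, 0.05 cm is 0.0006.

Request:
send_rows:
  plan:
    - [[0,0,0.0006,0,0,0],[0,0,0.0013,0,0,0],[0,0,0.0013,0,0,0]]

```text
clock: 14.12
tool_pos: [0.5042, 0.1739, 0.075]
orientation: [180.0, 0.0, -1.3]
force: [-0.2, -0.1, -1.6]
opening: 0.0239
gripper_force: 30.0
```

In the tool's units: 0.1 cm is 0.0013, 0.05 cm is 0.0006.

Request:
send_rows:
  plan:
    - [[0,0,0.0006,0,0,0],[0,0,0.0013,0,0,0],[0,0,0.0013,0,0,0]]

```text
clock: 14.37
tool_pos: [0.5045, 0.1739, 0.0748]
orientation: [-180.0, -0.0, -1.3]
force: [-2.3, -0.7, 5.7]
opening: 0.0236
gripper_force: 30.0
```

Request:
send_rows:
  plan:
    - [[0,0,0,0,0,0],[0,0,0,0,0,0],[0,0,0,0,0,0]]

```text
clock: 14.62
tool_pos: [0.5044, 0.1739, 0.0748]
orientation: [-180.0, -0.0, -1.3]
force: [-2.0, -0.6, 4.7]
opening: 0.0235
gripper_force: 30.0
```

The foot touched the floor at z 0.0748, the same height as in the stand. Releasing and retreating.

Request:
send_rows:
  plan:
    - [[0,0,0,0,0,0],[0,0,0,0,0,0],[0,0,0,0,0,0],[0,0,0,0,0,0],[0,0,0,0,0,0],[0,0,0,0,0,0]]
  fingers: 0.6

```text
clock: 15.12
tool_pos: [0.5043, 0.1739, 0.074]
orientation: [180.0, 0.0, -1.3]
force: [-0.4, -0.3, 0.2]
opening: 0.052
gripper_force: 0.0
```

In the tool's units: -15 cm is -0.1875, -14 cm is -0.175.

Request:
send_rows:
  plan:
    - [[0,0,-0.0125,0,0,0],[0,0,-0.0375,0,0,0],[0,0,-0.075,0,0,0],[0,0,-0.1125,0,0,0],[0,0,-0.15,0,0,0],[-0.025,0.05,-0.175,0,0,0],[-0.05,0.0875,-0.1875,0,0,0],[-0.05,0.0875,-0.1875,0,0,0]]

```text
clock: 15.78
tool_pos: [0.4605, 0.1018, 0.2275]
orientation: [-179.9, -0.2, -1.4]
force: [-0.2, 0.1, -1.7]
opening: 0.0525
gripper_force: 0.0
```

Run:
```python
from h import *
from plant import ctrl
o=ctrl.get_obs();print(o['clock'],o['tool_pos'],o['force'])
s=ctrl.snapshot("side");w=ctrl.snapshot("wrist");np.savez("wrist3.npz",**w)
p=proj(s,[.504,.174,.06]).astype(int)
a=cv2.resize(s["img"][p[1]-35:p[1]+35,p[0]-35:p[0]+35],(400,400),interpolation=cv2.INTER_CUBIC)
b=cv2.resize(w["img"][60:230,130:300],(400,400),interpolation=cv2.INTER_CUBIC)
cv2.imwrite("pics/end.png",np.hstack([a,b])[:,:,::-1])
```

```text
15.7833 [0.46049941 0.10175395 0.22754994] [-0.22361953  0.11545125 -1.70674473]
```

View pics/end.png

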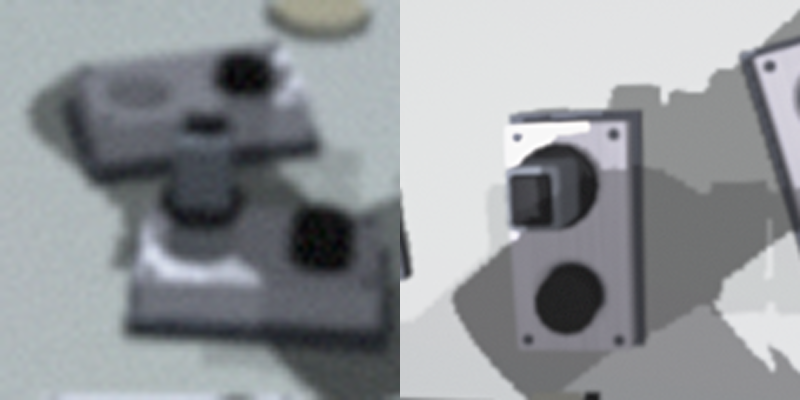

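The tester stands upright in the middle station's socket (side crop (203,170); cap in the wrist half at (530,200)) and the gripper is clear. I'll check the cap position, then hand in.

Run:
```python
from h import *
from plant import ctrl
w=dict(np.load("wrist3.npz"));c=wz(w,(130+130*.425,60+200*.425),.110);print(c.round(4))
if np.hypot(c[0]-.504,c[1]-.174)<.006: print(ctrl.close_job())
```

```text
[0.5054 0.1726 0.11  ]
the job is handed in; nothing more can be done
None
```

The middle disc is the soft one: held at about 7.5 N for over a second, it and the pin each gave about 5 mm. I did not press the other two, because its measured stiffness (0.82 N/mm in series, against 0.75 expected for soft and 1.2 for sound) settled it. The tester now stands released, upright and fully home in the socket behind it, and the job is handed in, though no verdict came back.

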